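Unlock a drum cartridge and hold its shutter open

ROBOT

A 6-joint arm with a two-finger parallel gripper is mounted at the origin on the work surface. World frame = base frame: x ahead of the robot, y to its left, z up, the work surface at z = 0. Lengths are in mm, angles in rad, forces in N, time in s.
With the tool pointing down it reaches from about 275 to 1000 mm from the base axis. Payload 8.4 kg.
Tool frame: the origin (TCP) lies at the very end of the fingers, on their centre line; the grasp point (between the pads) lies 19 mm behind it (r.tcp_to_grasp is the distance from the TCP to the grasp point, in mm); z points along the fingers, y is the line along which they close (so a half turn about z gives the same grasp; the last joint's range is limited). The gripper opens to 85 mm and grips with 20 to 120 N. Pads are 22 mm wide; open, the fingers measure 114 mm over their backs; the gripper's body (76 mm by 85 mm) begins 54 mm behind the grasp point. The pads swing forward as they close: fully open they stand 13 mm farther back than shut.
Start: joints at [1.254, 0.353, 1.633, -0, 1.155, -0.002], TCP at [193.515, 594.289, 231.281] pointing down, gripper open.
Joint ranges: [-2.63, 2.63], [-0.92, 2.1], [0.06, 2.66], [-1.3, 4.44], [0, 2.69], [-3.02, 3.02]. Speed limits (rad/s): [2.22, 2.22, 2.79, 3.14, 3.14, 3.14].

INTERFACE

Orientations are given as [roll, pitch, yaw] about the fixed x, y, z axes, in that order (R = Rz(yaw) Ry(pitch) Rx(roll)).
In Python, from rig import r gives the robot as it stands. The module is installed in compiled form; this text tells all that it offers.
- The arm moves only by the tool play_rows, never from a script. Its argument "rows" is a list of rows, each an object with "dp": the shift along the tool's x, y, z in units of 40 mm (1.0 is 40 mm), a list of three; "turn": the turn, a rotation vector about the tool's x, y, z in units of 6 degrees (1.0 is 6 degrees), a list of three; "fingers": the closure, from 0 (fully open) to 1 (shut). In form: [{"dp": [tx, ty, tz], "turn": [wx, wy, wz], "fingers": fingers}, ...]. A call has 1 to 5 rows; each row shifts and turns the commanded pose from where the row before left it, along the tool's axes as they then stand; what a row does not reach is not made up. A row lasts 1/12 s, in which the tool goes at most 41.7 mm and 7.16 degrees, less where a joint would pass 70% of its speed; a pose out of reach is approached as far as the arm can. A call is refused whole if a number of a shift passes 1 or a number of a turn 1, either way. A call with a gripper value outside its range is refused whole. The fingers move at their own pace and stop on an object; "force" is the grip in N (left out, the last holds). Time passes only in rows, so rows that do not move let the fingers close. It gives the time, the measured TCP pose, the force, the opening and the grip force at its end, in the units of the state.
- r.sense(): the state, without advancing time (a new reading comes with each control period).
- r.grab_frame(name): name is "scene" or "top" or "wrist"; returns a dict with "pixels" (384x512x3 uint8, red, green, blue), "fx", "fy", "cx", "cy" (pixels), "pose" (4x4, takes a point from camera to world coordinates). Camera axes: x right, y down, z forward; pixel columns grow to the right and rows downward; lengths in mm; the calibration is good to about 2 mm. A picture is of the moment at which its call begins. There is no depth.
- r.sign_off(): hands the job in; it is judged then, once.
The state is a dict: "clock": time; "qpos": joint angles; "qvel": joint speeds; "joint_efforts": joint torques, N m; "eef_pos": TCP position; "tcp_rot": TCP orientation; "contact_force": force on the tool from outside, world axes, zero at the start; "wrist_torque": the same for the moment, N m; "opening": opening from 0.0 (shut) to 1.0 (fully open); "grasp_force": force on a finger pad.
Only numpy, scipy, OpenCV 4.12 (cv2) and the standard library are available. Lean on these libraries where they do the work, as an engineer would, in place of code of your own. Each camera call takes 0.05 s, during which the arm holds its last target. There are 200 camera calls.

TASK

Make the drum cartridge in the cradle ready for inspection: pull its orange transport pin straight up out of the cartridge, stand it upright and fully down in the empty hole of the aluminium pin rest, and let go of it. Then press the blue shutter lever with the fingers all the way down to its stop, without forcing it, so that the spring-loaded shutter is fully open, and finish while still holding the lever down there (it springs shut when let go). Do not touch the bare drum under the shutter, and leave the green pin, the toner bottle, the screwdriver and the loose white gear where they are.

Things in the scene. Friction and masses are not known exactly. Their poses are not given: they have to be found in the camera images.
- cradle: Fixed aluminium cradle plate, 210 x 370 x 12 mm, holding a black drum cartridge (136 x 320 mm, top 125 mm high). Origin: middle of the plate's underside, on the bench; y along the cartridge, -x towards the robot, within 17 degrees. The dark shutter, 225 mm long, covers the drum; it hinges on a steel rod along y at x = 30, z = 118 mm. Open, its front (-x) edge stands 200 mm high.
- lock_hole (a point): Mouth (centre, top) of the 9 mm bore, 30 mm deep, that holds the orange pin in a 30 x 30 mm lug of the cartridge; at x = 82, y = -185, z = 98 mm in the cradle's frame. The bore's axis is vertical.
- pin: Loose orange pin, 95 mm tall, about 30 g: 8 mm stem, then a round head, 18 mm thick, 57 to 95 mm above the foot. Origin: centre of the foot's underside, z up the pin. Starts upright in lock_hole, foot 30 mm below its mouth, head 125 to 163 mm above the bench, 2 mm beyond the lever's tip, which it blocks. Grip the head with fingers closing along the cradle's y (free on both sides); the lever is on -x.
- shutter (a joint): Angle of shutter and lever together about the hinge rod, rad: 0 shut (sprung to it), 1.05 fully open at the stop. It grows as the lever is pressed down. Spring torque 0.14 N m at 0, rising to 0.29 N m at 1.05 (about 3 to 8 N at the lever's pad).
- shutter_lever: Blue lever at the cartridge's -y end, fixed to the hinge rod. Origin: on the hinge axis, mid-width (cradle x = 30, y = -185, z = 118 mm); turns with the shutter, axes as the cradle's at joint 0. A 6 mm bar reaching 55 mm towards the cradle's +x, sloping up 45 degrees at joint 0, down 15 when fully open; its outer 25 mm are a pad 16 mm wide. Free above.
- lever_pad (a point): Middle of the pad's upper face, 44 mm from the hinge: where to press. It is about 151 mm above the bench at joint 0 and about 109 mm fully open (it moves 42 mm down along an arc and ends about 14 mm further out along the cradle's +x).
- drum: Bare blue-green drum under the shutter, 30 mm thick, 240 mm long, fixed in the cartridge; origin at its centre, axis along y. Not to be touched.
- pin_rest: Fixed aluminium block 50 x 130 x 32 mm on the bench with two vertical holes, 10 mm wide and 22 mm deep (floor 10 mm above the bench), 75 mm apart along its y. Origin: middle of its underside. The hole at +y holds the green pin, the other is empty.
- pin_rest_hole0 (a point): Mouth (centre, 32 mm above the bench) of the empty hole of the pin rest, at y = -37.5 mm in its frame. A pin standing fully down in it has its foot 10 mm and its top 105 mm above the bench.
- green_pin: Loose green pin of the same shape as the orange one, standing in the other hole of the pin rest. Leave it there. Origin: centre of the foot's underside.
- toner_bottle: Loose grey toner bottle, 62 mm thick, 150 mm tall, standing on the bench. Leave it. Origin: centre of its underside.
- screwdriver: Loose screwdriver lying on the bench, along its own x. Leave it. Origin: on its underside.
- drum_gear: Loose white gear, 44 mm wide, 14 mm high, lying on the bench. Leave it. Origin: centre of its underside.
Not all that is in view belongs to the job. Of the things like the pin_rest, leave any that is yellow; of the rest the smaller one is meant.

How it is judged:
By the outcome, as a careful person would: the job done as asked, in the order asked, and still so for the second after the job is handed in, while the arm keeps its last pose, push and grip.
It also fails if it takes over 54 s, if anything falls off the work surface, if the arm or the gripper's body presses on something with over 40 N, if the wrist force passes 120 N, or if a joint passes its speed limit or range.

## Working session

There is one attempt and no reset: what is moved stays moved. The work goes in short steps, Python scripts to look and compute and a tool call to move; the robot and the scene stay as the last step left them, time stands still between calls to the robot, and variables do not carry over. Pictures are saved under pics/ and viewed, at most 10 in all, crops included, and the job is handed in when it is done.

Besides the shell and the picture viewer there is one more tool, called after "Emit:" as a command line: name --argument value ..., lists and objects as JSON in quotes. play_rows: Moves the arm, as the interface text tells. Its arguments: {"type":"object","properties":{"rows":{"type":"array"},"force":{"type":"number"}},"required":["rows"]}

```bash
mkdir -p pics
cat > h.py <<'E'
import numpy as np, cv2
from rig import r
def grab(n,f):
    d=r.grab_frame(n); cv2.imwrite(f,d["pixels"][:,:,::-1]); np.savez(f[:-4]+'.npz',**{k:np.array(v) for k,v in d.items()}); return d
def ray(d,u,v,z):
    P=np.array(d["pose"]); c=P[:3,:3]@np.array([(u-d["cx"])/d["fx"],(v-d["cy"])/d["fy"],1]); o=P[:3,3]
    return o+c*(z-o[2])/c[2]
def proj(d,p):
    P=np.array(d["pose"]); q=P[:3,:3].T@(np.array(p)-P[:3,3]); return np.array([d["fx"]*q[0]/q[2]+d["cx"],d["fy"]*q[1]/q[2]+d["cy"]])
E
python3 - <<'E'
from h import *
a=grab("top","pics/top.png");b=grab("scene","pics/scene.png")
for d in(a,b):print(np.round(d["pose"],3),d["fx"],d["cx"],d["cy"])
im=cv2.resize(cv2.imread("pics/top.png"),(800,600),interpolation=cv2.INTER_CUBIC);cv2.imwrite("pics/top_b.png",im)
im=cv2.resize(cv2.imread("pics/scene.png"),(800,600),interpolation=cv2.INTER_CUBIC);cv2.imwrite("pics/scene_b.png",im)
print(r.sense())
E
```

```text
[[-2.000000e-03 -9.860000e-01  1.680000e-01  3.209020e+02]
 [-1.000000e+00  2.000000e-03  1.000000e-03 -1.445430e+02]
 [-2.000000e-03 -1.680000e-01 -9.860000e-01  1.291965e+03]
 [ 0.000000e+00  0.000000e+00  0.000000e+00  1.000000e+00]] 490.9781820451006 254.072385965029 189.09522369803366
[[ 2.720000e-01  5.470000e-01 -7.910000e-01  1.290097e+03]
 [ 9.620000e-01 -1.410000e-01  2.340000e-01 -3.382690e+02]
 [ 1.700000e-02 -8.250000e-01 -5.650000e-01  6.476340e+02]
 [ 0.000000e+00  0.000000e+00  0.000000e+00  1.000000e+00]] 433.97302178590206 255.56565488999007 194.34544648989146
{'clock': 0.1, 'qpos': array([ 1.25355896e+00,  3.53558060e-01,  1.63406820e+00,  1.97135020e-05,
        1.15524546e+00, -2.38427253e-03]), 'qvel': array([-0.00019132, -0.001632  , -0.00160174,  0.00029226, -0.00069863,
        0.00028977]), 'joint_efforts': array([-1.18243061e-04, -6.06351686e+01, -3.42819250e+01, -1.80214465e-04,
        3.83634077e-03, -5.49301114e-05]), 'eef_pos': array([193.39341601, 593.85670063, 230.64617268]), 'tcp_rot': array([-3.14031363e+00, -2.10751720e-05,  2.82673158e+00]), 'contact_force': array([-0.51552155,  0.42425944,  0.01014742]), 'wrist_torque': array([ 0.00985188, -0.00132061,  0.04011848]), 'grasp_force': 0.0, 'opening': 0.9995551707541297}
```

View pics/top_b.png

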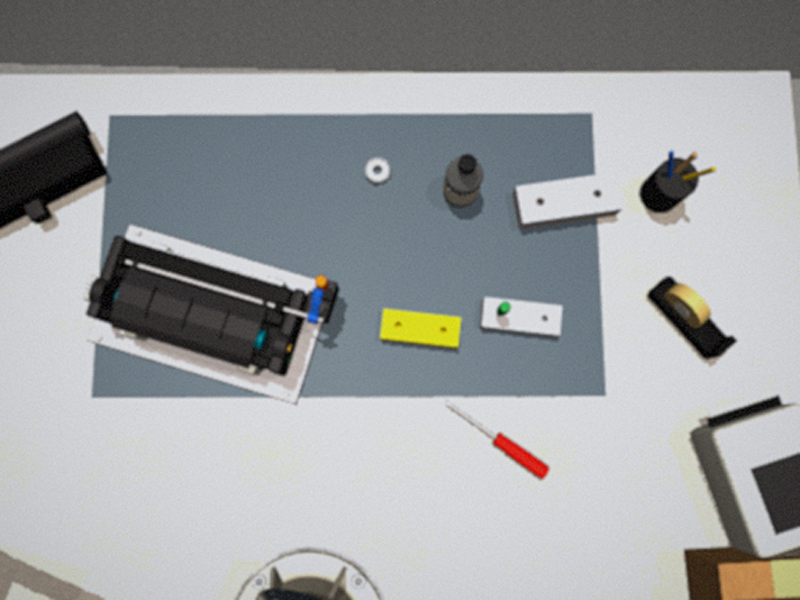

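View pics/scene_b.png

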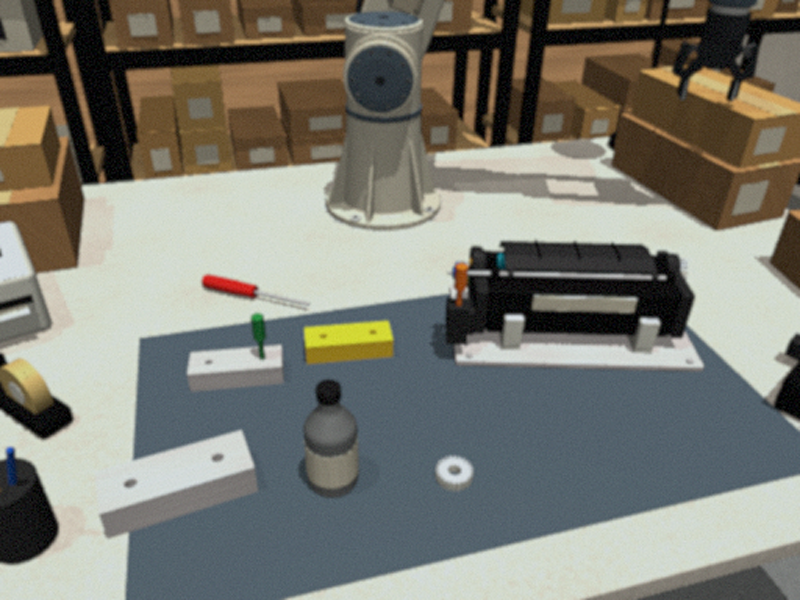

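Pin-rest candidates in the top view (800x600 pixels) are the yellow block (420,328), which is excluded, the large white block (568,200), and the small white block (521,316). The small white one holds the green pin at (504,308) and has its empty hole at (545,318). It is the smaller of the two non-yellow blocks, so it fits. I'll confirm it in a crop.

Run:
```python
import cv2,numpy as np
t=cv2.imread("pics/top.png");s=cv2.imread("pics/scene.png")
R=lambda im,x,y,w,h:cv2.resize(im[y:y+h,x:x+w],(400,300),interpolation=cv2.INTER_CUBIC)
o=np.vstack([np.hstack([R(t,300,180,64,48),R(t,165,165,64,48)]),np.hstack([R(s,116,195,80,60),R(s,276,150,64,48)])])
cv2.imwrite("pics/c1.png",o)
for n,im in(("top",t),("scene",s)):
    h=cv2.cvtColor(im,cv2.COLOR_BGR2HSV)
    for nm,lo,hi in(("orange",(5,150,120),(18,255,255)),("green",(50,120,40),(80,255,255)),("blue",(108,150,80),(125,255,255))):
        k,l,st,c=cv2.connectedComponentsWithStats(cv2.inRange(h,lo,hi))
        print(n,nm,[(st[i].tolist(),c[i].round(1).tolist()) for i in range(1,k) if st[i][4]>8])
```

```text
top orange [([203, 176, 7, 8, 18], [206.2, 180.5]), ([485, 359, 7, 3, 9], [488.3, 359.4]), ([471, 360, 7, 11, 22], [473.3, 363.6]), ([489, 363, 4, 10, 18], [490.6, 367.4]), ([461, 364, 29, 20, 138], [472.6, 374.2]), ([486, 377, 6, 7, 15], [488.6, 380.0])]
top green [([319, 194, 7, 7, 32], [322.2, 196.9])]
top blue [([428, 106, 2, 7, 10], [428.7, 109.5]), ([197, 185, 10, 22, 126], [201.6, 194.8])]
scene orange [([292, 169, 8, 19, 96], [294.9, 176.9])]
scene green [([162, 201, 8, 27, 119], [165.2, 210.8])]
scene blue [([5, 287, 3, 4, 12], [6.0, 288.5]), ([4, 292, 4, 18, 29], [5.7, 300.3])]
```

View pics/c1.png

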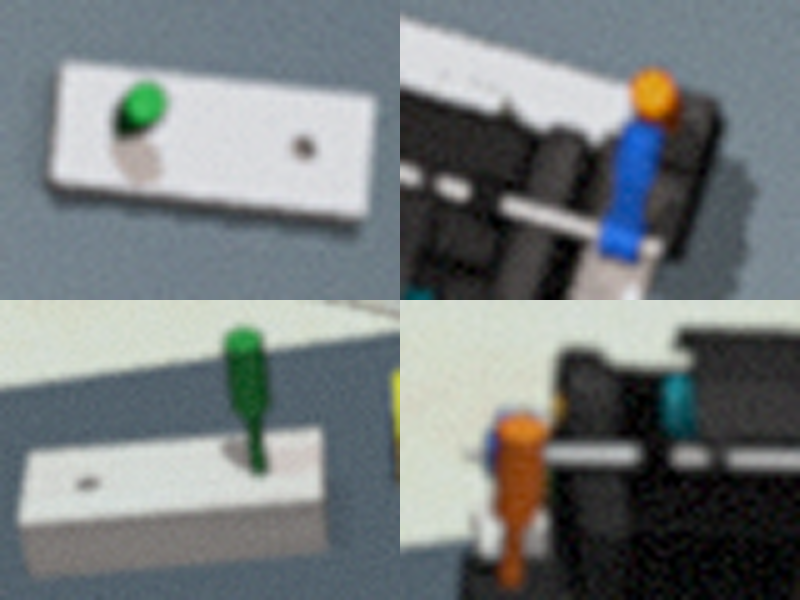

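The crop confirms the small aluminium block. It holds the green pin and its empty hole is at crop (304,148), which is about top pixel (348.2,203.3). The orange pin head's top is at about top pixel (205.4,179.8), with the blue lever directly on its near side.

Run:
```python
from h import *
t=dict(np.load("pics/top.npz"));s=dict(np.load("pics/scene.npz"))
b=lambda x,y:((x+.5)/1.5625-.5,(y+.5)/1.5625-.5)
print("pin top",ray(t,205.4,179.8,163),ray(s,294.9,170.06,163))
print("hole",ray(t,348.2,203.3,32),ray(s,133.2,231.2,32))
# rest corners in crop1
c=lambda x,y,s0,x0,y0:((x+.5)/s0-.5+x0,(y+.5)/s0-.5+y0)
for p in((60,62),(376,96),(365,216),(52,184)):print("rest",ray(t,*c(*p,6.25,300,180),32).round(1))
# green
print("green top",ray(t,*c(146,103,6.25,300,180),105),ray(s,*c(243,38,5,116,195),105))
# cradle corners
A=ray(t,*b(130,228),12);B=ray(t,*b(297,402),12);print(A,B)
print(ray(s,*b(458,362),12),ray(s,*b(702,366),12))
```

```text
pin top [535.85547518 -29.17312771 163.        ] [543.0718572  -30.21032239 163.        ]
hole [ 497.92727186 -386.55130713   32.        ] [ 499.27393018 -385.91709523   32.        ]
rest [ 534.4 -286.3   32. ]
rest [ 519.8 -417.3   32. ]
rest [ 469.6 -410.8   32. ]
rest [ 483.3 -281.9   32. ]
green top [ 505.69611213 -311.38037526  105.        ] [ 509.83105583 -311.64297235  105.        ]
[658.57016806 316.46322748  12.        ] [361.40068334  23.37548602  12.        ]
[567.3382765 -33.0243188  12.       ] [667.73868632 314.26935922  12.        ]
```

Emit:
play_rows --rows '[{"dp":[-0.65,-0.61,0],"turn":[0,0,0],"fingers":0.3},{"dp":[-0.65,-0.61,0],"turn":[0,0,0],"fingers":0.3},{"dp":[-0.65,-0.61,0],"turn":[0,0,0],"fingers":0.3},{"dp":[-0.65,-0.61,0],"turn":[0,0,0],"fingers":0.3},{"dp":[-0.65,-0.61,0],"turn":[0,0,0],"fingers":0.3}]'

```text
clock: 0.52
eef_pos: [279.6, 436.4, 230.9]
tcp_rot: [-3.141, -0.0, 2.827]
contact_force: [0.3, -0.2, 1.1]
opening: 0.694
grasp_force: 0.0
```

Emit:
play_rows --rows '[{"dp":[-0.65,-0.61,0],"turn":[0,0,0],"fingers":0.3},{"dp":[-0.65,-0.61,0],"turn":[0,0,0],"fingers":0.3},{"dp":[-0.65,-0.61,0],"turn":[0,0,0],"fingers":0.3},{"dp":[-0.65,-0.61,0],"turn":[0,0,0],"fingers":0.3},{"dp":[-0.65,-0.61,0],"turn":[0,0,0],"fingers":0.3}]'

```text
clock: 0.93
eef_pos: [365.5, 280.1, 231.2]
tcp_rot: [-3.141, -0.0, 2.827]
contact_force: [1.3, 1.7, 0.8]
opening: 0.7
grasp_force: 0.0
```

Emit:
play_rows --rows '[{"dp":[-0.65,-0.61,0],"turn":[0,0,0],"fingers":0.3},{"dp":[-0.65,-0.61,0],"turn":[0,0,0],"fingers":0.3},{"dp":[-0.65,-0.61,0],"turn":[0,0,0],"fingers":0.3},{"dp":[-0.65,-0.61,0],"turn":[0,0,0],"fingers":0.3},{"dp":[-0.65,-0.61,0],"turn":[0,0,0],"fingers":0.3}]'

```text
clock: 1.35
eef_pos: [451.4, 123.8, 231.2]
tcp_rot: [-3.142, -0.0, 2.827]
contact_force: [0.5, 0.4, 0.7]
opening: 0.704
grasp_force: 0.0
```

Emit:
play_rows --rows '[{"dp":[-0.65,-0.61,0],"turn":[0,0,0],"fingers":0.3},{"dp":[-0.65,-0.61,0],"turn":[0,0,0],"fingers":0.3},{"dp":[-0.65,-0.61,0],"turn":[0,0,0],"fingers":0.3},{"dp":[-0.65,-0.61,0],"turn":[0,0,-0.33],"fingers":0.3},{"dp":[-0.5,-0.5,0],"turn":[0,0,0],"fingers":0.3}]'

```text
clock: 1.77
eef_pos: [534.1, -26.6, 231.1]
tcp_rot: [-3.141, 0.0, 2.863]
contact_force: [0.4, 0.4, 0.7]
opening: 0.701
grasp_force: 0.0
```

Emit:
play_rows --rows '[{"dp":[0,0,0],"turn":[0,0,0],"fingers":0.3},{"dp":[0,0,0],"turn":[0,0,0],"fingers":0.3}]'

```text
clock: 1.93
eef_pos: [533.5, -25.5, 230.8]
tcp_rot: [-3.141, -0.001, 2.859]
contact_force: [-0.0, 0.6, -0.3]
opening: 0.703
grasp_force: 0.0
```

Run:
```python
from h import *
d=grab("wrist","pics/w1.png")
print(np.round(d["pose"],3),d["fx"],d["cx"],d["cy"]); s=r.sense();print(s["eef_pos"],s["tcp_rot"])
for p in((539.5,-30,163),(538,-30,163),(538,-30,98)):print(proj(d,p))
cv2.imwrite("pics/w1b.png",cv2.resize(cv2.imread("pics/w1.png"),(800,600),interpolation=cv2.INTER_CUBIC))
```

```text
[[ 2.79000e-01  9.11000e-01  3.05000e-01  4.55438e+02]
 [ 9.60000e-01 -2.64000e-01 -8.80000e-02 -3.57000e+00]
 [ 0.00000e+00  3.17000e-01 -9.48000e-01  3.73222e+02]
 [ 0.00000e+00  0.00000e+00  0.00000e+00  1.00000e+00]] 329.64138871514996 256.2234529542628 188.27370164827408
[532.94497563 -24.49746823 230.76242523] [ 3.14159002e+00 -1.34648751e-03  2.85976080e+00]
[253.34893928 212.63960107]
[252.7354798  210.70384462]
[253.46776674 182.33329651]
```

View pics/w1b.png

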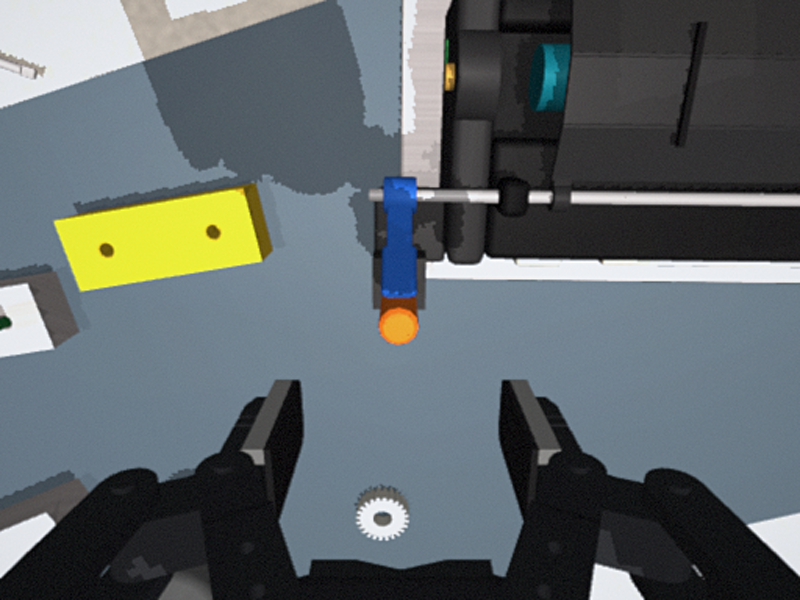

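The wrist view shows the orange head at (398,327), the lever behind it, and the hinge rod running from (380,192) to (800,201), nearly aligned with the finger-closing axis.

Run:
```python
from h import *
d=dict(np.load("pics/w1.npz"))
b=lambda x,y:((x+.5)/1.5625-.5,(y+.5)/1.5625-.5)
im=cv2.imread("pics/w1.png");h=cv2.cvtColor(im,cv2.COLOR_BGR2HSV)
m=cv2.inRange(h,(8,150,190),(25,255,255));k,l,st,c=cv2.connectedComponentsWithStats(m)
i=1+np.argmax(st[1:,4]);print(st[i],c[i])
print("pin",ray(d,*c[i],163), ray(d,*b(398,327),163))
p,q=ray(d,*b(380,194),118),ray(d,*b(800,200),118);print("rod",p,q,np.degrees(np.arctan2((q-p)[0],(q-p)[1])))
m=cv2.inRange(h,(100,120,60),(125,255,255));k,l,st,c=cv2.connectedComponentsWithStats(m);i=1+np.argmax(st[1:,4]);print(st[i],c[i])
```

```text
[243 197  25  23 448] [254.70089286 208.25892857]
pin [536.63860814 -28.19358897 163.        ] [537.20487226 -28.47403268 163.        ]
rod [484.78047735 -22.57976112 118.        ] [545.23786001 175.16869693 118.        ] 16.999897141951838
[ 244  113   23   78 1575] [255.21142857 152.40761905]
```

Emit:
play_rows --rows '[{"dp":[-0.17,-0.07,0],"turn":[0,0,0],"fingers":0.5},{"dp":[0,0,0.6],"turn":[0,0,0],"fingers":0.5},{"dp":[0,0,0.6],"turn":[0,0,0],"fingers":0.5},{"dp":[0,0,0.3],"turn":[0,0,0],"fingers":0.5},{"dp":[0,0,0],"turn":[0,0,0],"fingers":0.5}]'

```text
clock: 2.4
eef_pos: [537.1, -27.8, 168.7]
tcp_rot: [-3.141, -0.005, 2.863]
contact_force: [-1.4, 0.3, -1.0]
opening: 0.502
grasp_force: 0.0
```

Run:
```python
from h import *
d=grab("wrist","pics/w2.png")
s=r.sense();print(s["eef_pos"],s["tcp_rot"],s["opening"])
im=cv2.imread("pics/w2.png");h=cv2.cvtColor(im,cv2.COLOR_BGR2HSV)
m=cv2.inRange(h,(8,150,190),(25,255,255));k,l,st,c=cv2.connectedComponentsWithStats(m)
i=1+np.argmax(st[1:,4]);print(st[i],c[i],ray(d,*c[i],163))
cv2.imwrite("pics/w2b.png",cv2.resize(im,(640,480)))
```

```text
[538.15430361 -27.91954126 170.29470937] [-3.14107955e+00 -2.63559636e-03  2.86273590e+00] 0.5011722502569277
[243 234  29  28 595] [256.81344538 248.45378151] [537.5381654  -28.34833249 163.        ]
```

View pics/w2b.png

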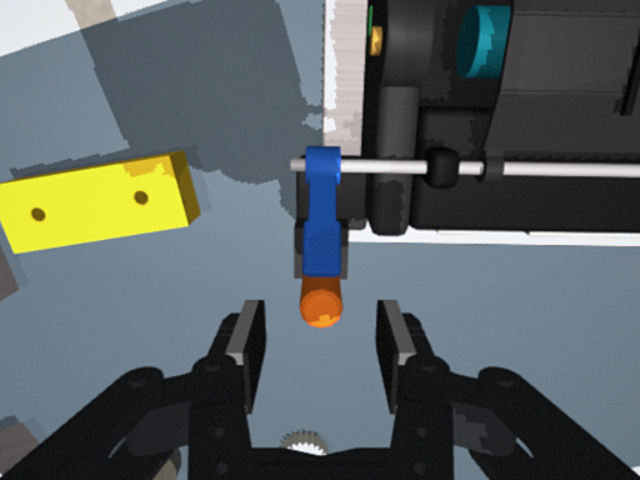

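The head is centred between the pads (321 of 263–379) and just beyond the lever tip, so I can descend and grip.

Emit:
play_rows --rows '[{"dp":[-0.02,0,0.4],"turn":[0,0,0],"fingers":0.5},{"dp":[0,0,0.4],"turn":[0,0,0],"fingers":0.5},{"dp":[0,0,0.15],"turn":[0,0,0],"fingers":0.5},{"dp":[0,0,0],"turn":[0,0,0],"fingers":0.5},{"dp":[0,0,0],"turn":[0,0,0],"fingers":0.5}]'

```text
clock: 2.87
eef_pos: [540.3, -28.8, 134.1]
tcp_rot: [3.141, 0.001, 2.862]
contact_force: [0.0, 0.2, 0.4]
opening: 0.499
grasp_force: 0.0
```

Emit:
play_rows --rows '[{"dp":[0,0,0],"turn":[0,0,0],"fingers":0.8},{"dp":[0,0,0],"turn":[0,0,0],"fingers":0.9},{"dp":[0,0,0],"turn":[0,0,0],"fingers":0.9},{"dp":[0,0,0],"turn":[0,0,0],"fingers":0.9},{"dp":[0,0,0],"turn":[0,0,0],"fingers":0.9}]' --force 35

```text
clock: 3.28
eef_pos: [540.7, -29.0, 134.3]
tcp_rot: [3.141, 0.002, 2.861]
contact_force: [0.1, -0.7, 6.4]
opening: 0.199
grasp_force: 34.2
```

Emit:
play_rows --rows '[{"dp":[0,0,-0.15],"turn":[0,0,0],"fingers":0.9},{"dp":[0,0,-0.25],"turn":[0,0,0],"fingers":0.9},{"dp":[0,0,-0.3],"turn":[0,0,0],"fingers":0.9},{"dp":[0,0,-0.3],"turn":[0,0,0],"fingers":0.9},{"dp":[0,0,-0.3],"turn":[0,0,0],"fingers":0.9}]'

```text
clock: 3.7
eef_pos: [539.8, -29.1, 186.5]
tcp_rot: [-3.141, -0.0, 2.861]
contact_force: [0.1, 0.3, -0.2]
opening: 0.195
grasp_force: 34.3
```

Emit:
play_rows --rows '[{"dp":[0,0,-0.5],"turn":[0,0,0],"fingers":0.9},{"dp":[0,0,-0.5],"turn":[0,0,0],"fingers":0.9},{"dp":[0,0,-0.4],"turn":[0,0,0],"fingers":0.9},{"dp":[0,0,0],"turn":[0,0,0],"fingers":0.9},{"dp":[0,0,0],"turn":[0,0,0],"fingers":0.9}]'

```text
clock: 4.12
eef_pos: [540.3, -29.1, 242.5]
tcp_rot: [3.141, 0.002, 2.861]
contact_force: [-0.0, 0.4, -0.1]
opening: 0.196
grasp_force: 34.3
```

Run:
```python
from h import *
d=grab("wrist","pics/w3.png");e=grab("scene","pics/s3.png")
s=r.sense();print(s["eef_pos"],s["tcp_rot"],s["opening"],s["grasp_force"],s["contact_force"])
a=cv2.resize(cv2.imread("pics/w3.png")[150:340,150:360],(400,362));c=cv2.imread("pics/s3.png")[60:250,200:410]
cv2.imwrite("pics/m3.png",np.hstack([a,cv2.resize(c,(400,362))]))
```

```text
[539.28919234 -29.01136223 240.73521496] [-3.14132494e+00 -1.01831762e-03  2.86131625e+00] 0.20141204190549447 34.29647278273478 [-0.08005198  0.47285403 -1.05782633]
```

View pics/m3.png

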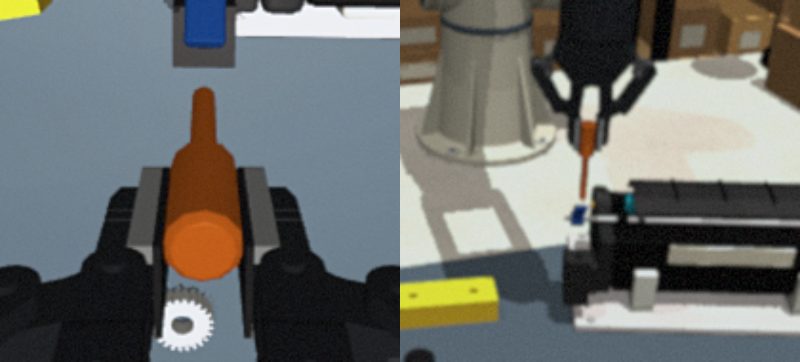

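The pin is held straight and clear of the bore. The lever and lug are free behind it. Next I go over the rest.

Emit:
play_rows --rows '[{"dp":[-0.15,-0.88,0],"turn":[0,0,0],"fingers":0.9},{"dp":[-0.15,-0.88,0],"turn":[0,0,0],"fingers":0.9},{"dp":[-0.15,-0.88,0],"turn":[0,0,0],"fingers":0.9},{"dp":[-0.15,-0.88,0],"turn":[0,0,0],"fingers":0.9},{"dp":[-0.15,-0.88,0],"turn":[0,0,0],"fingers":0.9}]'

```text
clock: 4.63
eef_pos: [518.9, -207.7, 240.0]
tcp_rot: [3.141, -0.002, 2.862]
contact_force: [1.4, -0.5, 0.3]
opening: 0.195
grasp_force: 34.3
```

Emit:
play_rows --rows '[{"dp":[-0.15,-0.88,0],"turn":[0,0,0],"fingers":0.9},{"dp":[-0.15,-0.88,0],"turn":[0,0,0],"fingers":0.9},{"dp":[-0.15,-0.88,0],"turn":[0,0,0],"fingers":0.9},{"dp":[-0.15,-0.88,0],"turn":[0,0,0],"fingers":0.9},{"dp":[-0.15,-0.88,0],"turn":[0,0,0],"fingers":0.9}]'

```text
clock: 5.05
eef_pos: [499.1, -385.2, 239.8]
tcp_rot: [3.141, -0.002, 2.861]
contact_force: [0.8, 0.2, -0.7]
opening: 0.197
grasp_force: 34.3
```

Emit:
play_rows --rows '[{"dp":[0,0,0.5],"turn":[0,0,0],"fingers":0.9},{"dp":[0,0,0.5],"turn":[0,0,0],"fingers":0.9},{"dp":[0,0,0],"turn":[0,0,0],"fingers":0.9},{"dp":[0,0,0],"turn":[0,0,0],"fingers":0.9},{"dp":[0,0,0],"turn":[0,0,0],"fingers":0.9}]'

```text
clock: 5.47
eef_pos: [500.3, -383.6, 201.5]
tcp_rot: [3.141, -0.0, 2.862]
contact_force: [0.5, -0.4, 0.1]
opening: 0.197
grasp_force: 34.4
```

Run:
```python
from h import *
d=grab("wrist","pics/w4.png")
s=r.sense();T=s["eef_pos"];print(T,s["tcp_rot"],s["opening"])
im=cv2.imread("pics/w4.png")
print("hole exp",proj(d,(498.5,-386.2,32)),"foot",proj(d,T+[-3.1,.9,-66]),"axis dn",proj(d,(T[0]-3.1,T[1]+.9,32)))
h=cv2.cvtColor(im,cv2.COLOR_BGR2HSV);m=cv2.inRange(h,(4,150,80),(25,255,255));k,l,st,c=cv2.connectedComponentsWithStats(m);i=1+np.argmax(st[1:,4]);print(st[i],c[i])
u,v=proj(d,(498.5,-386.2,32)).astype(int)
cv2.imwrite("pics/m4.png",cv2.resize(im[100:292,130:386],(800,600),interpolation=cv2.INTER_CUBIC))
```

```text
[ 500.69927513 -383.74863579  202.08016386] [-3.14130628e+00  6.49793944e-04  2.86197909e+00] 0.19349963806262666
hole exp [253.78974744 164.46476031] foot [257.19855155 200.43680085] axis dn [256.84238772 162.67696175]
[ 236  196   42  102 2804] [256.30813124 256.07631954]
```

View pics/m4.png

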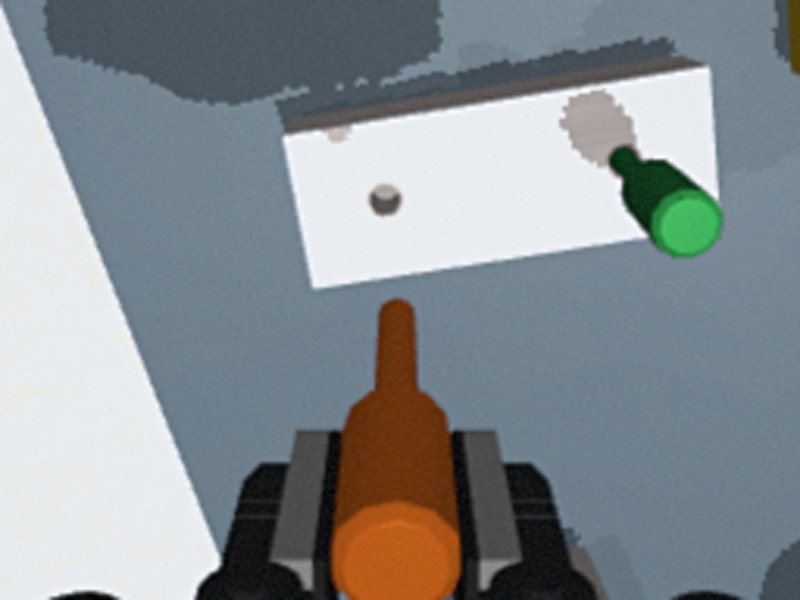

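The hole is at crop (385.5,200) and the pin's foot tip at (397,300). Next I work out the offset between them.

Run:
```python
from h import *
from scipy.optimize import least_squares
d=dict(np.load("pics/w4.npz"))
T=np.array([500.6,-383.7,202.0]);X=np.array([-.961,.276,0]);Y=np.array([.276,.961,0]);Z=np.array([0,0,1])
H=ray(d,253.0,163.7,32);print("hole",H)
im=cv2.imread("pics/w4.png");h=cv2.cvtColor(im,cv2.COLOR_BGR2HSV);m=cv2.inRange(h,(4,150,80),(25,255,255))
for v in range(195,240,4):
    c=np.where(m[v,200:310])[0]+200
    if len(c):print(v,c.min(),c.max())
# silhouette model of foot
def far(dx,dy,dz):
    a=np.linspace(0,2*np.pi,60);P=[proj(d,T+X*(dx+4*np.cos(t))+Y*(dy+4*np.sin(t))+Z*(dz)) for t in a];P=np.array(P);return P[:,0].mean(),P[:,1].min()
for dx in(1,2,3,4):
  for dz in(-64,-66):print(dx,dz,np.round(far(dx,0,dz),2))
# top disk
m2=cv2.inRange(h,(4,150,150),(25,255,255));k,l,st,c=cv2.connectedComponentsWithStats(m2);i=1+np.argmax(st[1:,4]);print(st[i],c[i])
p=ray(d,*c[i],T[2]+29)-T;print("top off toolx,y",p@X,p@Y)
```

```text
hole [ 497.55143341 -386.72582336   32.        ]
199 252 261
203 252 261
207 251 261
211 251 261
215 251 262
219 251 262
223 250 262
227 247 266
231 242 270
235 241 271
239 240 273
1 -64 [257.22 198.81]
1 -66 [257.21 197.77]
2 -64 [257.22 197.4 ]
2 -66 [257.21 196.37]
3 -64 [257.22 195.98]
3 -66 [257.21 194.97]
4 -64 [257.22 194.57]
4 -66 [257.21 193.56]
[ 237  261   40   36 1146] [256.31588133 278.29493892]
top off toolx,y 5.82961934800471 -0.680010777617783
```

Emit:
play_rows --rows '[{"dp":[-0.02,-0.08,0.5],"turn":[0,0,0],"fingers":0.9},{"dp":[0,0,0.6],"turn":[0,0,0],"fingers":0.9},{"dp":[0,0,0.6],"turn":[0,0,0],"fingers":0.9},{"dp":[0,0,0.55],"turn":[0,0,0],"fingers":0.9},{"dp":[0,0,0],"turn":[0,0,0],"fingers":0.9}]'

```text
clock: 5.93
eef_pos: [498.7, -385.5, 108.4]
tcp_rot: [3.14, -0.004, 2.862]
contact_force: [-1.2, 0.9, -1.3]
opening: 0.195
grasp_force: 34.4
```

Emit:
play_rows --rows '[{"dp":[0,0,0],"turn":[0,0,0],"fingers":0.9},{"dp":[0,0,0],"turn":[0,0,0],"fingers":0.9}]'

```text
clock: 6.1
eef_pos: [501.2, -387.7, 113.2]
tcp_rot: [-3.141, 0.002, 2.862]
contact_force: [0.1, 0.6, 1.4]
opening: 0.198
grasp_force: 34.4
```

Run:
```python
from h import *
d=grab("wrist","pics/w5.png");T=r.sense()["eef_pos"];print(T)
im=cv2.imread("pics/w5.png")
print("hole exp",proj(d,(497.8,-386.6,32)))
cv2.imwrite("pics/m5.png",cv2.resize(im[140:260,176:336],(800,600),interpolation=cv2.INTER_CUBIC))
```

```text
[ 501.34921054 -387.86401623  113.47844874]
hole exp [257.43685279 191.43843542]
```

View pics/m5.png

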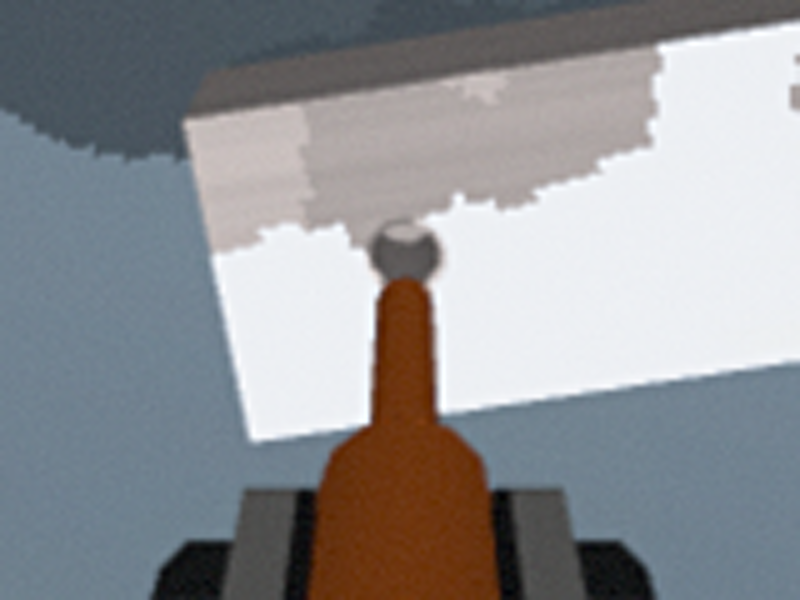

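The foot (405,277) is laterally aligned with the hole centre (405,253). I'll check the depth direction.

Run:
```python
from h import *
d=dict(np.load("pics/w5.npz"));T=r.sense()["eef_pos"];print(T)
X=np.array([-.961,.276,0]);Y=np.array([.276,.961,0])
u=405.5/5-.5+176
H=ray(d,u,190.2,32);print("hole",H,"from far edge",ray(d,u,183.0,32)+5*X)
for z in(46.2,47.2,48.2):
    F=ray(d,405/5-.4+176,195.0,z)+4*X; print("foot",z,F,"H-F tool",(H-F)@X,(H-F)@Y)
```

```text
[ 501.34921054 -387.86401623  113.47844874]
hole [ 496.73068583 -386.91842182   32.        ] from far edge [ 486.71644182 -384.04598243   32.        ]
foot 46.2 [ 491.47083725 -385.41625046   46.2       ] H-F tool -5.469313775231688 0.008131526650481006
foot 47.2 [ 491.12353194 -385.31727391   47.2       ] H-F tool -5.830391711447051 0.008871338431115842
foot 48.2 [ 490.77622662 -385.21829737   48.2       ] H-F tool -6.191469647662359 0.009611150211735135
```

Emit:
play_rows --rows '[{"dp":[0.055,0,0],"turn":[0,0,0],"fingers":0.9},{"dp":[0,0,0.15],"turn":[0,0,0],"fingers":0.9},{"dp":[0,0,0.15],"turn":[0,0,0],"fingers":0.9},{"dp":[0,0,0.1],"turn":[0,0,0],"fingers":0.9},{"dp":[0,0,0.08],"turn":[0,0,0],"fingers":0.9}]'

```text
clock: 6.57
eef_pos: [498.5, -386.8, 91.8]
tcp_rot: [-3.141, 0.001, 2.861]
contact_force: [2.2, -0.1, 0.6]
opening: 0.197
grasp_force: 34.6
```

Emit:
play_rows --rows '[{"dp":[0,0,0],"turn":[0,0,0],"fingers":0.9},{"dp":[0,0,0],"turn":[0,0,0],"fingers":0.9}]'

```text
clock: 6.73
eef_pos: [498.3, -386.7, 91.7]
tcp_rot: [3.142, 0.0, 2.861]
contact_force: [2.6, -0.8, -2.1]
opening: 0.196
grasp_force: 34.2
```

The foot is about 6 mm inside the hole with low force, so I keep going down.

Emit:
play_rows --rows '[{"dp":[-0.01,0,0.1],"turn":[0,0,0],"fingers":0.9},{"dp":[0,0,0.1],"turn":[0,0,0],"fingers":0.9},{"dp":[0,0,0.1],"turn":[0,0,0],"fingers":0.9},{"dp":[0,0,0.03],"turn":[0,0,0],"fingers":0.9},{"dp":[0,0,0],"turn":[0,0,0],"fingers":0.9}]'

```text
clock: 7.15
eef_pos: [498.4, -386.7, 78.4]
tcp_rot: [3.142, -0.0, 2.861]
contact_force: [2.7, -0.7, -2.8]
opening: 0.197
grasp_force: 34.2
```

Emit:
play_rows --rows '[{"dp":[0,0,0.02],"turn":[0,0,0],"fingers":0.9},{"dp":[0,0,0.02],"turn":[0,0,0],"fingers":0.9},{"dp":[0,0,0],"turn":[0,0,0],"fingers":0.9}]'

```text
clock: 7.4
eef_pos: [498.5, -386.8, 77.4]
tcp_rot: [-3.141, 0.0, 2.861]
contact_force: [3.3, -1.1, 0.2]
opening: 0.196
grasp_force: 34.5
```

Emit:
play_rows --rows '[{"dp":[0,0,0.03],"turn":[0,0,0],"fingers":0.9},{"dp":[0,0,0.01],"turn":[0,0,0],"fingers":0.9},{"dp":[0,0,0],"turn":[0,0,0],"fingers":0.9}]'

```text
clock: 7.65
eef_pos: [498.7, -387.0, 76.3]
tcp_rot: [-3.141, 0.001, 2.861]
contact_force: [2.0, -0.6, 6.2]
opening: 0.198
grasp_force: 35.1
```

Floor contact comes at the expected height (76.3, expected about 76.2). Release gently.

Emit:
play_rows --rows '[{"dp":[0,0,0],"turn":[0,0,0],"fingers":0.7},{"dp":[0,0,0],"turn":[0,0,0],"fingers":0.6},{"dp":[0,0,0],"turn":[0,0,0],"fingers":0.55},{"dp":[0,0,0],"turn":[0,0,0],"fingers":0.55},{"dp":[0,0,0],"turn":[0,0,0],"fingers":0.55}]'

```text
clock: 8.07
eef_pos: [498.0, -386.5, 75.4]
tcp_rot: [3.141, -0.001, 2.861]
contact_force: [-0.3, 0.8, 0.2]
opening: 0.451
grasp_force: 0.0
```

Emit:
play_rows --rows '[{"dp":[0,0,-0.2],"turn":[0,0,0],"fingers":0.55},{"dp":[0,0,-0.4],"turn":[0,0,0],"fingers":0.55},{"dp":[0,0,-0.6],"turn":[0,0,0],"fingers":0.55},{"dp":[0,0,-0.8],"turn":[0,0,0],"fingers":0.55},{"dp":[0,0,-0.8],"turn":[0,0,0],"fingers":0.55}]'

```text
clock: 8.48
eef_pos: [497.8, -386.3, 188.8]
tcp_rot: [3.141, -0.001, 2.861]
contact_force: [1.3, -0.3, -0.1]
opening: 0.449
grasp_force: 0.0
```

Run:
```python
from h import *
d=grab("wrist","pics/w6.png");e=grab("scene","pics/s6.png");print(r.sense()["eef_pos"])
a=cv2.resize(cv2.imread("pics/w6.png")[130:322,130:386],(400,300));c=cv2.resize(cv2.imread("pics/s6.png")[180:270,100:220],(400,300),interpolation=cv2.INTER_CUBIC)
cv2.imwrite("pics/m6.png",np.hstack([a,c]))
for z in(105,117):print(proj(e,(497.8,-386.6,z)))
im=cv2.imread("pics/s6.png");h=cv2.cvtColor(im,cv2.COLOR_BGR2HSV)
for lo,hi in(((5,150,100),(18,255,255)),((50,120,40),(80,255,255))):
    m=cv2.inRange(h,lo,hi);m[:,:110]=0;m[:,200:]=0
    k,l,st,c=cv2.connectedComponentsWithStats(m);print([(st[i].tolist(),c[i].round(1)) for i in range(1,k) if st[i][4]>10])
```

```text
[ 500.91766936 -388.66664785  193.95727521]
[127.93183227 204.13416969]
[127.08076258 199.51366148]
[([125, 206, 9, 25, 136], array([129.4, 215. ]))]
[([162, 201, 8, 28, 121], array([165.3, 211.3]))]
```

View pics/m6.png

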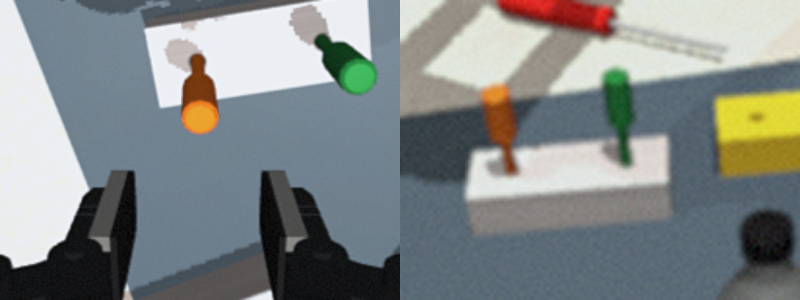

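The orange pin stands as upright and as deep as the green one: tops are level in the scene crop at (497,95) and (615,78), with the rest slightly tilted in view. The grip is released. Now to the lever with the fingers shut.

Emit:
play_rows --rows '[{"dp":[0.2,0.89,-0.2],"turn":[0,0,0],"fingers":1.0},{"dp":[0.2,0.89,0],"turn":[0,0,0],"fingers":1.0},{"dp":[0.2,0.89,0],"turn":[0,0,0],"fingers":1.0},{"dp":[0.2,0.89,0],"turn":[0,0,0],"fingers":1.0},{"dp":[0.2,0.89,0],"turn":[0,0,0],"fingers":1.0}]'

```text
clock: 9.0
eef_pos: [508.7, -203.0, 195.8]
tcp_rot: [3.142, 0.0, 2.861]
contact_force: [0.8, 0.9, -0.3]
opening: -0.002
grasp_force: 0.0
```

Emit:
play_rows --rows '[{"dp":[0.2,0.89,0],"turn":[0,0,0],"fingers":1.0},{"dp":[0.2,0.89,0],"turn":[0,0,0],"fingers":1.0},{"dp":[0.2,0.89,0],"turn":[0,0,0],"fingers":1.0},{"dp":[0.2,0.89,0],"turn":[0,0,0],"fingers":1.0},{"dp":[0.2,0.89,0],"turn":[0,0,0],"fingers":1.0}]'

```text
clock: 9.42
eef_pos: [519.6, -20.7, 195.9]
tcp_rot: [3.142, 0.0, 2.861]
contact_force: [0.8, -0.0, 0.4]
opening: 0.0
grasp_force: 0.0
```

Emit:
play_rows --rows '[{"dp":[0,0,0],"turn":[0,0,0],"fingers":1.0},{"dp":[0,0,0],"turn":[0,0,0],"fingers":1.0},{"dp":[0,0,0],"turn":[0,0,0],"fingers":1.0}]'

```text
clock: 9.67
eef_pos: [519.8, -22.5, 195.7]
tcp_rot: [-3.141, -0.0, 2.862]
contact_force: [-0.5, 0.2, 0.1]
opening: 0.002
grasp_force: 0.0
```

Emit:
play_rows --rows '[{"dp":[-0.07,-0.02,0.3],"turn":[0,0,0],"fingers":1.0},{"dp":[0,0,0.3],"turn":[0,0,0],"fingers":1.0},{"dp":[0,0,0.2],"turn":[0,0,0],"fingers":1.0},{"dp":[0,0,0.1],"turn":[0,0,0],"fingers":1.0},{"dp":[0,0,0.1],"turn":[0,0,0],"fingers":1.0}]'

```text
clock: 10.08
eef_pos: [523.8, -25.6, 155.7]
tcp_rot: [-3.141, 0.003, 2.861]
contact_force: [3.3, -7.6, 10.7]
opening: 0.002
grasp_force: 5.2
```

Emit:
play_rows --rows '[{"dp":[-0.02,0,0.1],"turn":[0,0,0],"fingers":1.0},{"dp":[-0.03,0,0.1],"turn":[0,0,0],"fingers":1.0},{"dp":[0,0,0],"turn":[0,0,0],"fingers":1.0}]'

```text
clock: 10.33
eef_pos: [527.9, -26.2, 148.9]
tcp_rot: [3.141, 0.007, 2.861]
contact_force: [5.4, -4.7, 8.8]
opening: -0.005
grasp_force: 4.3
```

Emit:
play_rows --rows '[{"dp":[-0.06,0,0.12],"turn":[0,0,0],"fingers":1.0},{"dp":[-0.04,0,0.12],"turn":[0,0,0],"fingers":1.0},{"dp":[-0.03,0,0.12],"turn":[0,0,0],"fingers":1.0},{"dp":[-0.02,0,0.12],"turn":[0,0,0],"fingers":1.0},{"dp":[0,0,0],"turn":[0,0,0],"fingers":1.0}]'

```text
clock: 10.75
eef_pos: [532.5, -27.2, 128.9]
tcp_rot: [3.141, 0.005, 2.86]
contact_force: [3.9, -1.5, 6.2]
opening: 0.001
grasp_force: 2.7
```

Run:
```python
from h import *
grab("scene","pics/s7.png");s=r.sense();print(s["eef_pos"],s["tcp_rot"],s["contact_force"],s["wrist_torque"])
```

```text
[532.38771702 -27.15891518 129.1886411 ] [3.14093456 0.00425832 2.86044353] [ 4.73256231 -1.61185     5.88774399] [-0.26763361 -0.71792024  0.04678973]
```

Emit:
play_rows --rows '[{"dp":[-0.03,0,0.1],"turn":[0,0,0],"fingers":1.0},{"dp":[-0.03,0,0.1],"turn":[0,0,0],"fingers":1.0},{"dp":[-0.02,0,0.1],"turn":[0,0,0],"fingers":1.0},{"dp":[0,0,0],"turn":[0,0,0],"fingers":1.0},{"dp":[0,0,0],"turn":[0,0,0],"fingers":1.0}]'

```text
clock: 11.22
eef_pos: [533.8, -27.6, 116.8]
tcp_rot: [3.141, 0.001, 2.86]
contact_force: [0.5, 1.0, 6.7]
opening: -0.003
grasp_force: 3.3
```

Emit:
play_rows --rows '[{"dp":[0,0,0.05],"turn":[0,0,0],"fingers":1.0},{"dp":[0,0,0],"turn":[0,0,0],"fingers":1.0}]'

```text
clock: 11.38
eef_pos: [533.8, -27.6, 114.8]
tcp_rot: [3.141, 0.001, 2.86]
contact_force: [0.4, -0.0, 6.7]
opening: -0.003
grasp_force: 3.3
```

Emit:
play_rows --rows '[{"dp":[0,0,0.03],"turn":[0,0,0],"fingers":1.0},{"dp":[0,0,0.02],"turn":[0,0,0],"fingers":1.0},{"dp":[0,0,0],"turn":[0,0,0],"fingers":1.0}]'

```text
clock: 11.63
eef_pos: [533.6, -27.6, 112.9]
tcp_rot: [3.141, 0.001, 2.86]
contact_force: [-0.9, 0.6, 7.6]
opening: -0.001
grasp_force: 3.4
```

Emit:
play_rows --rows '[{"dp":[0,0,0.02],"turn":[0,0,0],"fingers":1.0},{"dp":[0,0,0],"turn":[0,0,0],"fingers":1.0}]'

```text
clock: 11.8
eef_pos: [533.5, -27.5, 112.1]
tcp_rot: [3.141, 0.001, 2.86]
contact_force: [0.1, 1.5, 6.6]
opening: -0.001
grasp_force: 3.4
```

Emit:
play_rows --rows '[{"dp":[0,0,0.02],"turn":[0,0,0],"fingers":1.0},{"dp":[0,0,0],"turn":[0,0,0],"fingers":1.0}]'

```text
clock: 11.97
eef_pos: [533.5, -27.5, 111.3]
tcp_rot: [3.141, 0.0, 2.86]
contact_force: [-0.9, 1.6, 6.8]
opening: 0.004
grasp_force: 3.4
```

Emit:
play_rows --rows '[{"dp":[0,0,0.02],"turn":[0,0,0],"fingers":1.0},{"dp":[0,0,0],"turn":[0,0,0],"fingers":1.0}]'

```text
clock: 12.13
eef_pos: [533.4, -27.5, 110.5]
tcp_rot: [3.141, 0.0, 2.86]
contact_force: [-0.7, 0.7, 7.0]
opening: 0.001
grasp_force: 3.4
```

Emit:
play_rows --rows '[{"dp":[0,0,0.02],"turn":[0,0,0],"fingers":1.0},{"dp":[0,0,0],"turn":[0,0,0],"fingers":1.0}]'

```text
clock: 12.3
eef_pos: [533.3, -27.5, 109.7]
tcp_rot: [3.141, -0.0, 2.86]
contact_force: [-2.5, 1.4, 9.3]
opening: -0.001
grasp_force: 3.7
```

Emit:
play_rows --rows '[{"dp":[0,0,0.02],"turn":[0,0,0],"fingers":1.0},{"dp":[0,0,0],"turn":[0,0,0],"fingers":1.0}]'

```text
clock: 12.47
eef_pos: [533.3, -27.4, 109.4]
tcp_rot: [3.141, 0.0, 2.86]
contact_force: [-2.6, 0.9, 14.7]
opening: 0.001
grasp_force: 6.3
```

The force climbs from 7 to 14.7 N and the motion stalls at 109.4, so the lever is at its stop. I'll check that it is settled and take the last picture.

Emit:
play_rows --rows '[{"dp":[0,0,0],"turn":[0,0,0],"fingers":1.0},{"dp":[0,0,0],"turn":[0,0,0],"fingers":1.0},{"dp":[0,0,0],"turn":[0,0,0],"fingers":1.0}]'

```text
clock: 12.72
eef_pos: [533.3, -27.4, 109.4]
tcp_rot: [3.141, 0.0, 2.86]
contact_force: [-3.3, 1.6, 13.8]
opening: -0.0
grasp_force: 5.9
```

Run:
```python
from h import *
e=grab("scene","pics/s8.png")
cv2.imwrite("pics/m8.png",cv2.resize(cv2.imread("pics/s8.png")[70:262,100:484],(800,400),interpolation=cv2.INTER_CUBIC))
O=np.array([537.6,-28.6]);x=np.array([.96,-.281]);y=np.array([.281,.96])
# shutter front-edge candidates, corners at z=200
for yy in(-112,112):
  for cx in (0,-10,10,-20):
    p=O+(cx-82)*x+(yy+185)*y; q=proj(e,(*p,200)); print(yy,cx,((q-[100,70])*800/384).round())
print(r.sense()["contact_force"])
```

```text
-112 0 [470. 139.]
-112 -10 [469. 135.]
-112 10 [471. 143.]
-112 -20 [468. 131.]
112 0 [675. 143.]
112 -10 [672. 139.]
112 10 [677. 147.]
112 -20 [669. 135.]
[-3.66694087  1.60497643 12.53008727]
```

View pics/m8.png

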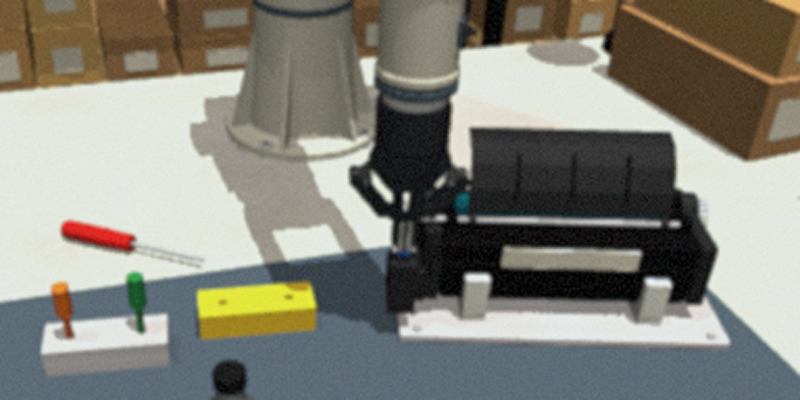

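The shutter is fully open: its upper edge runs from (471,130) to (673,133), matching the 200 mm prediction. The orange pin stands in the rest, and the fingers hold the lever at its stop with about 13 N. Handing in.

```bash
python3 -c "
from rig import r
print(r.sign_off())"
```

```text
the job is handed in; nothing more can be done
None
```

The job is handed in at about 13 s of the 54 s limit: the orange pin stands released in the empty hole of the small aluminium rest, and the closed fingers hold the blue lever at its stop (about 13 N) with the shutter fully open.

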